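Close the filler cap of the bottle steamer until it clicks

TASK

The bottle steamer has been topped up with water; now close it. Take its filler cap from the steel tray, seat it gently in the filler neck with its tabs down through the slots, and turn the grip clockwise until the ratchet slips and clicks, then stop at once: one click, two at the most. Let go, and leave the milk bottles and the jug where they stand.

Things in the scene. Friction and masses are not known exactly. Their poses are not given: they have to be found in the camera images.
- neck_mouth (a point): Middle of the mouth of the steamer's filler neck, level with its rim; z up. The neck is a steel pipe 65 mm across; a turned-in flange, 5.5 to 7 mm thick, leaves a round hole 38 mm across with two opposite slots along x, 15 mm wide, reaching 26 mm from the middle. 28 mm deep. Nothing within 100 mm of it stands higher than the rim.
- steamer: The bottle steamer: a fixed steel box, 280 x 340 x 140 mm, origin under its middle, with the filler neck standing 30 mm out of its top. Stops inside the neck, out of sight, end the cap's clockwise turn anywhere from 0.4 to 1.7 rad past the slots; it differs from neck to neck. Anticlockwise is blocked at the slots.
- cap_base (a point): Middle of the underside of the filler cap's steel rim disc (66 mm across, 6 mm thick); z up, x along the two tabs on the stem below, which dark marks on the rim show. To seat, x must lie along the neck's x, either way round, within 0.1 rad; seated, this point is at neck_mouth. Clockwise, the tabs then run under the flange with little torque.
- cap: The loose filler cap, 52 mm high, about 0.15 kg, standing stem down on the tray; origin in the middle of the stem's lower end, 20 mm below cap_base. The stem is 34 mm across, tapered in its last 4 mm. The tabs reach 24.5 mm from its axis, are 9 mm wide, and their undersides lie 12.5 mm below cap_base.
- cap_grip (a point): Middle of the cap's grip, a black bar 50 mm long (x), 13 thick (y), 22 high, 21 mm above cap_base, on a round plate 11 mm below this point. Bar and tabs start in line and turn as one, up to a torque of about 0.3 N m. Above that, clockwise, the bar slips on the cap: a click each 0.17 rad, the torque dropping at each. Turned back, it returns into line.
- milk1_center (a point): A full milk bottle standing upright, 68 mm across, 182 mm high; the point half-way up. To be left alone.
- milk2_center (a point): A second, like bottle; the point half-way up. To be left alone.
- jug_center (a point): A steel measuring jug with one handle, 94 mm across, 110 mm high; the point half-way up. To be left alone.
There are look-alikes about, which are no part of the job. Leave any orange look-alike of the cap alone.

How it is judged:
By the outcome, as a careful person would: the job done as asked, in the order asked, and still so for the second after the job is handed in, with the robot touching nothing.
It also fails if it takes over 72 s, if anything falls off the work surface, if the arm or the gripper's body presses on something with over 40 N, if the wrist force passes 120 N, or if a joint passes its speed limit or range.

ROBOT

A 7-joint arm with a two-finger parallel gripper is mounted at the origin on the work surface. World frame = base frame: x ahead of the robot, y to its left, z up, the work surface at z = 0. Lengths are in m, angles in rad, forces in N, time in s.
With the tool pointing down it reaches from about 0.4 to 0.875 m from the base axis. Payload 19.3 kg.
Tool frame: the origin (TCP) lies midway between the tips of the shut fingers; the grasp point (between the pads) lies bot.grip_point_offset behind it (bot.grip_point_offset is the distance from the TCP to the grasp point, in m); z points along the fingers, y is the direction in which the jaws open and shut (so a half turn about z gives the same grasp; the last joint's range is limited). The gripper opens to 85 mm and grips with 20 to 120 N. Pads are 22 mm wide; open, the fingers measure 114 mm over their backs; the gripper's body (76 mm by 85 mm) begins 54 mm behind the grasp point. The pads swing forward as they close: fully open they stand 13 mm farther back than shut.
Start: joints at [1.24, 0.521, -0.036, 1.599, 0.021, 1.021, -0.113], TCP at [0.161, -0.604, 0.231] pointing down, gripper open.
Joint ranges: [-2.91, 2.91], [-0.3, 2.13], [-1.5, 1.42], [0.17, 2.43], [-1.26, 4.41], [0.16, 1.93], [-2.52, 2.52]. Speed limits (rad/s): [1.89, 1.89, 2.39, 2.39, 3.01, 3.01, 3.01].

INTERFACE

Orientations are given as [roll, pitch, yaw] about the fixed x, y, z axes, in that order (R = Rz(yaw) Ry(pitch) Rx(roll)).
In Python, from workcell import bot gives the robot as it stands.
- The arm moves only by the tool servo_tool, never from a script. Its argument "rows" is a list that holds one entry, the list of rows, each a list of 6 numbers: the shift along the tool's x, y, z in cm, then the turn, a rotation vector about the tool's x, y, z in degrees. A call has 1 to 5 rows; each row shifts and turns the commanded pose from where the row before left it, along the tool's axes as they then stand; what a row does not reach is not made up. A row lasts 1/8 s, in which the tool goes at most 62.5 mm and 10.7 degrees, less where a joint would pass 70% of its speed; a pose out of reach is approached as far as the arm can. A call is refused whole if a number of a shift passes 6.25 or a number of a turn 10.7, either way. A call with a gripper value outside its range is refused whole. "grip" is the opening, from -1 (shut) to 1 (fully open), so that 0 is half open, set as the call begins (left out, the last holds). The fingers move at their own pace and stop on an object; "squeeze" is the grip in N (left out, the last holds). Time passes only in rows, so rows that do not move let the fingers close. It gives the time, the measured TCP pose, the force and the opening at its end, in the units of the state.
- bot.observe(): the state, without advancing time (a new reading comes with each control period).
- bot.grab_frame(name): name is "scene" or "top" or "wrist"; returns a dict with "image" (420x560x3 uint8, red, green, blue), "K" (3x3 intrinsics, pixels), "dist" ([k1, k2, p1, p2, k3] as OpenCV has them; the pictures are not rectified), "R" (3x3) and "t" (3): a world point X has camera coordinates R X + t; the wrist camera has in their place "mount" (4x4, takes a point from camera to tool coordinates, whose origin is the TCP and whose axes are the flange's). Camera axes: x right, y down, z forward; pixel columns grow to the right and rows downward; lengths in m; the calibration is good to about 2 mm. A picture is of the moment at which its call begins: read the wrist's pose just before it. There is no depth.
- bot.job_done(): hands the job in, once; it reports no verdict.
The state is a dict: "clock": time; "qpos": joint angles; "qd": joint speeds; "joint_efforts": joint torques, N m; "position": TCP position; "tool_rot": TCP orientation; "force": force on the tool from outside, world axes, zero at the start; "moment": the same for the moment, N m; "grip_width": finger opening in m.
Only numpy, scipy, OpenCV 4.12 (cv2) and the standard library are available. Lean on these libraries where they do the work, as an engineer would, in place of code of your own. Each camera call takes 0.05 s, during which the arm holds its last target.

## Working session

There is one attempt and no reset: what is moved stays moved. The work goes in short steps, Python scripts to look and compute and a tool call to move; the robot and the scene stay as the last step left them, time stands still between calls to the robot, and variables do not carry over. Pictures are saved under pics/ and viewed, and the job is handed in when it is done.

Besides the shell and the picture viewer there is one more tool, called after "Emit:" as name(argument=value, ...), one argument or row to a line, values as JSON. servo_tool: Moves the arm, as the interface text tells. Its arguments: {"type":"object","properties":{"rows":{"type":"array"},"grip":{"type":"number"},"squeeze":{"type":"number"}},"required":["rows"]}

```bash
ls; mkdir -p pics; python3 - <<'E'
from workcell import bot
import cv2,numpy as np
print(bot.observe(), bot.grip_point_offset)
for n in ["scene","top","wrist"]:
    f=bot.grab_frame(n); cv2.imwrite(f"pics/{n}0.png",f["image"][:,:,::-1]); print(n,f["K"].tolist(),f["dist"],f.get("R"),f.get("t"),f.get("mount"))
E
```

```text
pics
{'clock': 0.0, 'qpos': array([ 1.23982502,  0.52203418, -0.03632832,  1.59999944,  0.02122973,
        1.02111877, -0.11284417]), 'qd': array([-0.00014053, -0.00055422, -0.00042888, -0.00086465, -0.00063769,
        0.00011424, -0.00035723]), 'joint_efforts': array([-2.34537220e-04, -9.27103114e+01,  1.97976083e+00, -3.69942248e+01,
        1.78411725e-02,  8.02244438e-03,  4.73925411e-06]), 'position': array([ 0.16100875, -0.60354985,  0.23071624]), 'tool_rot': array([-3.14042380e+00,  1.09434863e-04,  2.60733420e-01]), 'force': array([-0.07188341,  0.63167214, -0.92484271]), 'moment': array([0.00923499, 0.01810544, 0.0202422 ]), 'grip_width': 0.08560156880346201} 0.0187
scene [[396.5277274896376, 0.0, 285.4193751274451], [0.0, 396.5277274896376, 209.81786326999594], [0.0, 0.0, 1.0]] [0.02077254 0.         0.         0.         0.        ] [[ 0.19269516  0.98109529  0.01790568]
 [ 0.71701652 -0.1283236  -0.68514258]
 [-0.66989244  0.14486233 -0.72818887]] [-0.10932344 -0.29186     1.69009976] None
top [[443.01010060830765, 0.0, 288.8803015417414], [0.0, 443.01010060830765, 200.14141376598255], [0.0, 0.0, 1.0]] [0.02461201 0.         0.         0.         0.        ] [[ 0.00637198 -0.9997662   0.02066283]
 [-0.99250935 -0.00884405 -0.12184816]
 [ 0.12200241 -0.01973164 -0.99233365]] [0.00357362 0.54884223 1.3192414 ] None
wrist [[305.50921036037914, 0.0, 285.95561163528345], [0.0, 305.50921036037914, 213.01811963712703], [0.0, 0.0, 1.0]] [-0.05687026  0.          0.          0.          0.        ] None None [[ 7.69847931e-05 -9.56483569e-01 -2.91786183e-01  7.27877462e-02]
 [ 9.99999530e-01 -2.08312188e-04  9.46693018e-04  2.68455267e-04]
 [-9.66278935e-04 -2.91786119e-01  9.56483104e-01 -1.43571083e-01]
 [ 0.00000000e+00  0.00000000e+00  0.00000000e+00  1.00000000e+00]]
```

View pics/scene0.png

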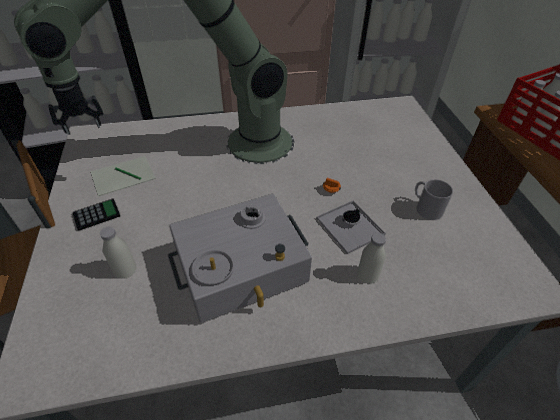

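View pics/top0.png

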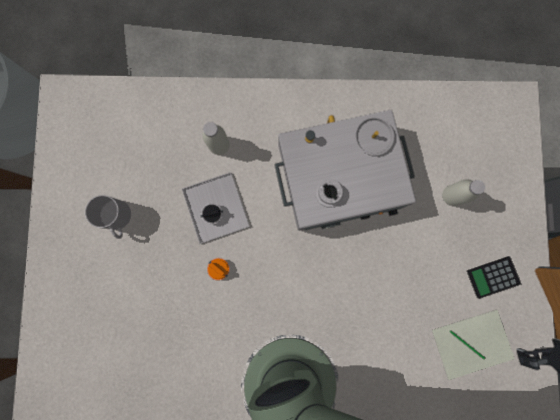

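View pics/wrist0.png

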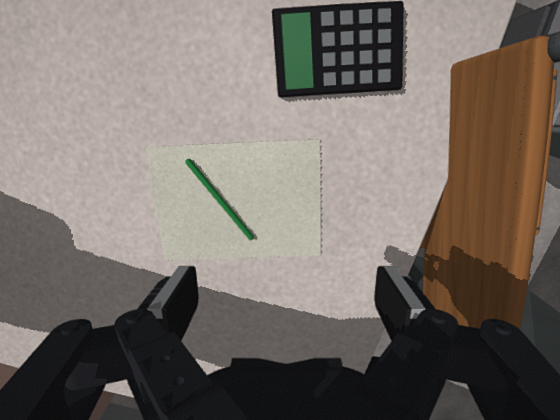

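```bash
cat > h.py <<'E'
import numpy as np,cv2
from scipy.spatial.transform import Rotation as Ro
def ray(f,px,T=None):
    u=cv2.undistortPoints(np.array([[px]],float),f["K"],f["dist"])[0,0]; d=np.array([u[0],u[1],1.])
    if T is None: R=f["R"];t=f["t"];return -R.T@t,R.T@d
    return T[:3,3],T[:3,:3]@d
def atz(f,px,z,T=None):
    o,d=ray(f,px,T); return o+d*(z-o[2])/d[2]
def tcp(s):
    T=np.eye(4);T[:3,:3]=Ro.from_euler('xyz',s["tool_rot"]).as_matrix();T[:3,3]=s["position"];return T
def proj(f,X,T=None):
    X=np.atleast_2d(X).astype(float)
    if T is None: R,t=f["R"],f["t"]
    else: R=T[:3,:3].T;t=-R@T[:3,3]
    return cv2.projectPoints(X,cv2.Rodrigues(R)[0],np.array(t),f["K"],f["dist"])[0][:,0]
E
python3 - <<'E'
from workcell import bot
import cv2,numpy as np
from h import *
a=cv2.imread("pics/top0.png");
c=lambda im,x,y,w,h,s:cv2.resize(im[y:y+h,x:x+w],None,fx=s,fy=s,interpolation=cv2.INTER_CUBIC)
cv2.imwrite("pics/t_cap.png",np.hstack([c(a,185,185,60,60,6),c(a,300,162,60,60,6)]))
b=cv2.imread("pics/scene0.png");
cv2.imwrite("pics/s_cap.png",np.hstack([c(b,320,190,60,60,6),c(b,222,185,60,60,6)]))
f=bot.grab_frame("top"); 
print(bot.observe()["clock"],atz(f,(211,213),.05),atz(f,(330,191),.17),atz(f,(218,269),.03))
for p in [(285,222+4),(279,137)]: print(atz(f,p,.14))
E
```

```text
0.2 [0.50593381 0.24091808 0.05      ] [ 0.55840195 -0.10265807  0.17      ] [0.33985067 0.21840708 0.03      ]
[0.46290968 0.02024936 0.14      ]
[0.71730742 0.03929046 0.14      ]
```

View pics/t_cap.png

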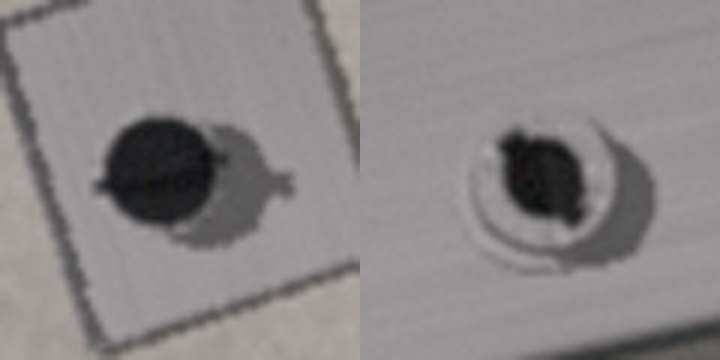

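View pics/s_cap.png

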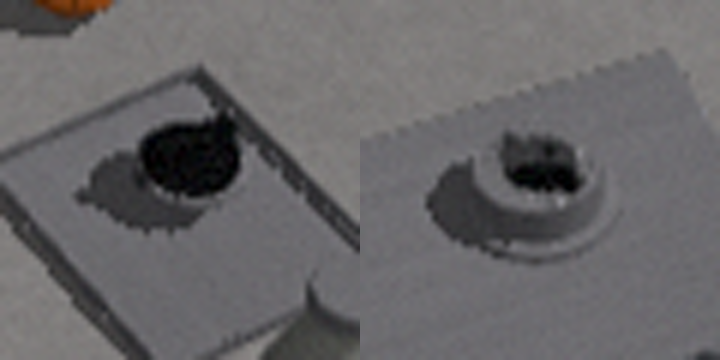

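Emit:
servo_tool(
  rows=[
    [[3.5, -3.0, -3, 0, 0, 0], [4, -3.2, -3, 0, 0, 0], [4, -3.2, -3, 0, 0, 0], [4, -3.2, -2, 0, 0, 0], [4, -3.2, -2, 0, 0, 0]],
  ],
  grip=1,
)

```text
clock: 0.82
position: [0.3096, -0.3994, 0.3621]
tool_rot: [3.141, -0.0, 0.261]
force: [1.5, -0.5, -1.0]
grip_width: 0.0854
```

```bash
python3 -c "
from workcell import bot
print(bot.observe())"
```

```text
{'clock': 0.825, 'qpos': array([ 0.90028176,  0.20929558, -0.12827182,  1.72153368,  0.02848201,
        1.21224179, -0.54524288]), 'qd': array([-0.57163067, -0.32751403, -0.2414065 ,  0.02937571,  0.01458825,
        0.30372459, -0.80422281]), 'joint_efforts': array([  8.89972687, -62.07640886,   2.60032587, -39.52324748,
         0.07453659,  -0.78004053,   2.74942674]), 'position': array([ 0.30956582, -0.39941679,  0.36209293]), 'tool_rot': array([ 3.14126762e+00, -8.92743288e-05,  2.60762581e-01]), 'force': array([ 1.4785403 , -0.494766  , -0.97501531]), 'moment': array([ 0.01190591, -0.06737834, -0.00289126]), 'grip_width': 0.08535456693044331}
```

Emit:
servo_tool(
  rows=[
    [[4, -3.2, 0, 0, 0, 0], [4, -3.2, 0, 0, 0, 0], [4, -3.2, 0, 0, 0, 0], [4, -3.2, 0, 0, 0, 0], [4, -3.2, 0, 0, 0, 0]],
  ],
)

```text
clock: 1.45
position: [0.4615, -0.1934, 0.3614]
tool_rot: [3.141, -0.0, 0.261]
force: [1.2, -1.4, -0.4]
grip_width: 0.0852
```

Emit:
servo_tool(
  rows=[
    [[4, -3.2, 0, 0, 0, 0], [0, 0, 0, 0, 0, 0], [0, 0, 0, 0, 0, 0]],
  ],
)

```text
clock: 1.82
position: [0.4909, -0.1539, 0.3611]
tool_rot: [3.142, 0.001, 0.261]
force: [0.3, 0.1, 0.3]
grip_width: 0.0854
```

```bash
cat > snap.py <<'E'
import sys,pickle
from workcell import bot
from h import *
def snap(name):
    s=bot.observe(); f=bot.grab_frame("wrist"); cv2.imwrite(f"pics/{name}.png",f["image"][:,:,::-1]); T=tcp(s)@np.array(f["mount"]); pickle.dump((f,T,s),open(name+".pkl","wb")); print(s["clock"],s["position"],s["tool_rot"],s["qd"].round(3),s["qpos"].round(2),s["force"].round(2),s["moment"].round(3)); return f,T,s
if __name__=="__main__": snap(sys.argv[1])
E
python3 snap.py neck1
```

```text
1.825 [ 0.49091299 -0.15387137  0.36112846] [3.14157246e+00 5.58172954e-04 2.60706871e-01] [ 0.018 -0.006  0.008  0.004  0.    -0.002  0.002] [ 0.46  0.24 -0.34  1.69  0.08  1.22 -1.2 ] [0.32 0.1  0.3 ] [-0.02   0.025  0.001]
```

View pics/neck1.png

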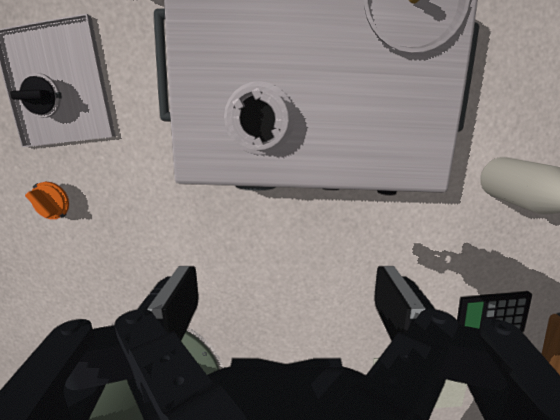

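```bash
python3 - <<'E'
import pickle
from h import *
f,T,s=pickle.load(open("neck1.pkl","rb"))
a=cv2.imread("pics/neck1.png")
c=lambda im,x,y,w,h,s:cv2.resize(im[y:y+h,x:x+w],None,fx=s,fy=s,interpolation=cv2.INTER_CUBIC)
cv2.imwrite("pics/neck1c.png",np.hstack([c(a,220,80,75,75,5),c(a,5,60,75,75,5)]))
print(atz(f,(258,117),.17,T),atz(f,(38,95),.04,T))
# check: top-cam predicted
E
```

```text
[ 0.55701256 -0.10644969  0.17      ] [0.50674398 0.23179534 0.04      ]
```

View pics/neck1c.png

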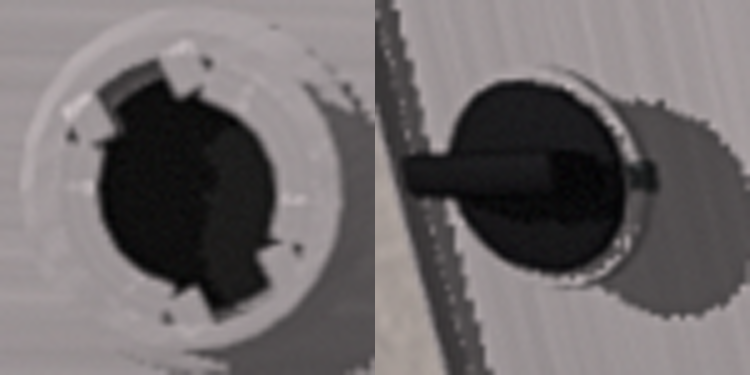

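```bash
cat >> h.py <<'E'
def plan(s,pos,yaw,n,roll=np.pi):
    T=tcp(s); y0=s["tool_rot"][2]; dy=(yaw-y0); dy=dy
    # world straight line, yaw linear; rows in tool axes as they stand at row start (down-pointing)
    out=[]; P=T[:3,3].copy(); Rm=T[:3,:3]; d=(np.array(pos)-P)/n
    for i in range(n):
        R=Rm@Ro.from_rotvec([0,0,-dy*i/n]).as_matrix()
        out.append(np.r_[R.T@d*100,0,0,np.degrees(-dy/n)].round(2).tolist())
    for i in range(0,n,5): print([out[i:i+5]])
E
python3 - <<'E'
import pickle
from h import *
from workcell import bot
f,T,s=pickle.load(open("neck1.pkl","rb"))
for z in(.17,.165):
  a=atz(f,(246,97),z,T);b=atz(f,(267.4,139.6),z,T);print(a,b,(a+b)/2,np.arctan2(*(a-b)[[1,0]]))
a=atz(f,(5+8,60+35),.05,T);b=atz(f,(5+56,95.2),.03,T);print(a,b,np.arctan2(*(a-b)[[1,0]]))
plan(bot.observe(),(.518,.186,.21),1.81,10)
E
```

```text
[ 0.57328622 -0.08971756  0.17      ] [ 0.53692457 -0.12165718  0.17      ] [ 0.55510539 -0.10568737  0.17      ] 0.7207454194465128
[ 0.57346401 -0.08903583  0.165     ] [ 0.53655909 -0.12145265  0.165     ] [ 0.55501155 -0.10524424  0.165     ] 0.7207454194465127
[0.49921279 0.26317547 0.05      ] [0.51359399 0.20303832 0.03      ] 1.8055279591213385
[[[1.14, -3.22, 1.51, 0.0, 0.0, -8.88], [1.62, -3.0, 1.51, 0.0, 0.0, -8.88], [2.07, -2.72, 1.51, 0.0, 0.0, -8.88], [2.46, -2.37, 1.51, 0.0, 0.0, -8.88], [2.8, -1.96, 1.51, 0.0, 0.0, -8.88]]]
[[[3.07, -1.5, 1.51, 0.0, 0.0, -8.88], [3.26, -1.01, 1.51, 0.0, 0.0, -8.88], [3.38, -0.5, 1.51, 0.0, 0.0, -8.88], [3.41, 0.03, 1.51, 0.0, 0.0, -8.88], [3.37, 0.56, 1.51, 0.0, 0.0, -8.88]]]
```

Emit:
servo_tool(
  rows=[
    [[1.1, -3.2, 1, 0, 0, -8.9], [1.6, -3.0, 1, 0, 0, -8.9], [2.1, -2.7, 1, 0, 0, -8.9], [2.5, -2.4, 1, 0, 0, -8.9], [2.8, -2.0, 1, 0, 0, -8.9]],
  ],
)

```text
clock: 2.5
position: [0.5041, 0.0168, 0.3111]
tool_rot: [3.141, 0.0, 1.04]
force: [0.9, 0.2, -0.2]
grip_width: 0.0856
```

Emit:
servo_tool(
  rows=[
    [[3.1, -1.5, 2, 0, 0, -8.9], [3.3, -1.0, 2, 0, 0, -8.9], [3.4, -0.5, 2, 0, 0, -8.9], [3.4, 0, 2, 0, 0, -8.9], [3.4, 0.6, 2, 0, 0, -8.9]],
  ],
)

```text
clock: 3.12
position: [0.5183, 0.1879, 0.2107]
tool_rot: [3.141, 0.001, 1.817]
force: [-0.0, -1.0, -1.1]
grip_width: 0.0851
```

Emit:
servo_tool(
  rows=[
    [[0, 0, 0, 0, 0, 0], [0, 0, 0, 0, 0, 0]],
  ],
)

```text
clock: 3.38
position: [0.5182, 0.187, 0.2114]
tool_rot: [-3.141, 0.001, 1.811]
force: [-0.0, -1.1, 0.4]
grip_width: 0.0851
```

```bash
python3 snap.py cap1
```

```text
3.375 [0.51818946 0.18696373 0.21138368] [-3.14141594e+00  6.69940950e-04  1.81136149e+00] [ 0.009 -0.013  0.003  0.    -0.001 -0.001 -0.002] [ 0.06  0.51 -0.71  1.79  0.39  0.99 -0.57] [-0.02 -1.13  0.38] [-0.039  0.02  -0.063]
```

View pics/cap1.png

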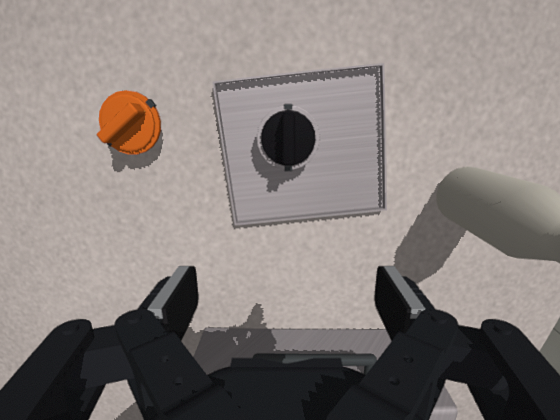

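```bash
python3 - <<'E'
from h import *
a=cv2.imread("pics/cap1.png")
cv2.imwrite("pics/cap1c.png",cv2.resize(a[95:180,240:340],None,fx=7,fy=7,interpolation=cv2.INTER_CUBIC))
b=np.clip(a.astype(float)*2.5,0,255).astype(np.uint8)
cv2.imwrite("pics/cap1d.png",cv2.resize(b[95:180,240:340],None,fx=7,fy=7,interpolation=cv2.INTER_CUBIC))
E
```

```text
(no output)
```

View pics/cap1d.png

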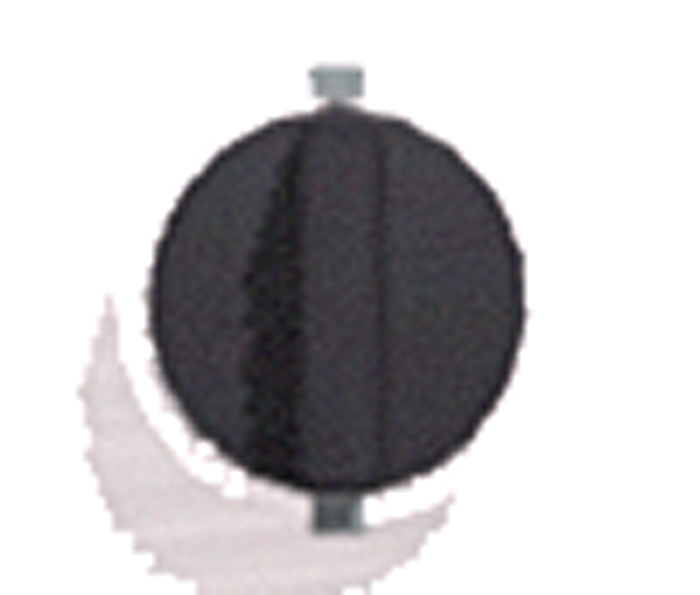

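```bash
python3 - <<'E'
import pickle
from h import *
from workcell import bot
f,T,s=pickle.load(open("cap1.pkl","rb"))
print(atz(f,(288.3,137.6),.033,T), atz(f,(288.9,137.6),.055,T), atz(f,(288.3,137.6),.028,T))
a=atz(f,(240+337/7,95+82/7),.029,T);b=atz(f,(240+337/7,95+513/7),.029,T);print(a,b,(a+b)/2,np.linalg.norm(a-b),np.arctan2(*(a-b)[[1,0]]))
t=bot.grab_frame("top"); print(atz(t,(185+161/6,185+172/6),.033))
# tray corners height check: tray z
E
```

```text
[0.50544745 0.2420494  0.033     ] [0.50557299 0.24331479 0.055     ] [0.50554573 0.24179296 0.028     ]
[0.49798975 0.27163014 0.029     ] [0.51307019 0.21067646 0.029     ] [0.50552997 0.2411533  0.029     ] 0.06279148433270824 1.8133341080189769
[0.50549294 0.24099581 0.033     ]
```

Emit:
servo_tool(
  rows=[
    [[1.9, 0, 3.5, 0, 0, 0], [1.9, 0.1, 3.5, 0, 0, 0], [1.8, 0, 3.5, 0, 0, 0], [0, 0, 2.5, 0, 0, 0], [0, 0, 1, 0, 0, 0]],
  ],
  grip=-0.2,
)

```text
clock: 4.1
position: [0.5054, 0.242, 0.0706]
tool_rot: [-3.141, 0.001, 1.813]
force: [-0.3, -0.4, -0.5]
grip_width: 0.0344
```

Emit:
servo_tool(
  rows=[
    [[0, 0, 0, 0, 0, 0], [0, 0, 0, 0, 0, 0]],
  ],
)

```text
clock: 4.35
position: [0.5061, 0.2428, 0.0724]
tool_rot: [3.14, -0.0, 1.813]
force: [0.2, -0.5, 0.7]
grip_width: 0.0339
```

```bash
python3 snap.py cap2
```

```text
4.35 [0.50605163 0.24277317 0.07242423] [ 3.14007221e+00 -1.24677857e-04  1.81325620e+00] [-0.001 -0.001 -0.001  0.001  0.002  0.001 -0.002] [-0.13  0.71 -0.6   1.87  0.57  0.74 -0.81] [ 0.23 -0.49  0.67] [-0.033  0.035  0.024]
```

View pics/cap2.png

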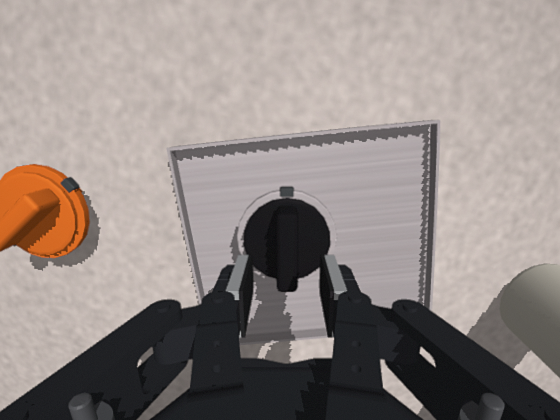

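Emit:
servo_tool(
  rows=[
    [[-0.1, 0, 1.2, 0, 0, 0], [0, 0, 1.2, 0, 0, 0], [0, 0, 0.9, 0, 0, 0], [0, 0, 0, 0, 0, 0], [0, 0, 0, 0, 0, 0]],
  ],
)

```text
clock: 5.03
position: [0.5056, 0.2421, 0.0384]
tool_rot: [-3.142, -0.0, 1.814]
force: [0.1, -0.5, 0.3]
grip_width: 0.0342
```

Emit:
servo_tool(
  rows=[
    [[0, 0, 0, 0, 0, 0], [0, 0, 0, 0, 0, 0], [0, 0, 0, 0, 0, 0], [0, 0, 0, 0, 0, 0]],
  ],
  grip=-1,
  squeeze=50,
)

```text
clock: 5.52
position: [0.5058, 0.242, 0.0386]
tool_rot: [3.141, -0.0, 1.814]
force: [-0.8, -0.9, 6.0]
grip_width: 0.0116
```

```bash
python3 snap.py cap3
```

```text
5.525 [0.50578099 0.24204291 0.03859604] [ 3.14109793e+00 -9.55321099e-05  1.81402256e+00] [ 0.001 -0.    -0.002  0.001  0.    -0.001 -0.002] [-0.16  0.75 -0.56  1.88  0.61  0.68 -0.84] [-0.82 -0.88  5.96] [-0.025  0.11   0.019]
```

View pics/cap3.png

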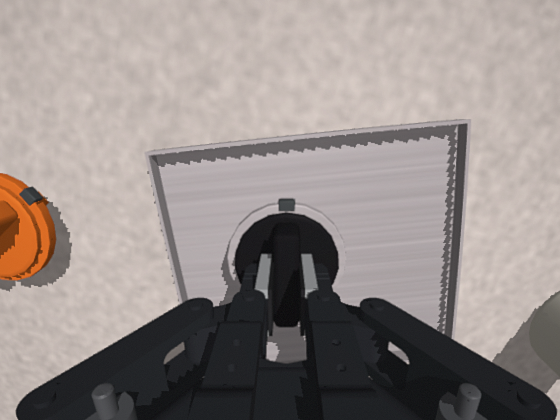

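Emit:
servo_tool(
  rows=[
    [[0, 0, -0.5, 0, 0, 0], [0, 0, -1.5, 0, 0, 0], [0, 0, -2.5, 0, 0, 0], [0, 0, -2.5, 0, 0, 0], [0, 0, -2, 0, 0, 0]],
  ],
)

```text
clock: 6.2
position: [0.5057, 0.242, 0.1301]
tool_rot: [3.141, -0.0, 1.814]
force: [0.3, -0.6, -1.9]
grip_width: 0.0117
```

Emit:
servo_tool(
  rows=[
    [[0, 0, 0, 0, 0, 0], [0, 0, 0, 0, 0, 0], [0, 0, 0, 0, 0, 0]],
  ],
)

```text
clock: 6.58
position: [0.5052, 0.2417, 0.1275]
tool_rot: [-3.14, 0.0, 1.814]
force: [0.0, 0.1, -2.6]
grip_width: 0.0115
```

```bash
python3 snap.py cap4; python3 - <<'E'
from h import *
import pickle
a=cv2.imread("pics/cap4.png");a=np.clip(a.astype(float)*2,0,255).astype(np.uint8)
cv2.imwrite("pics/cap4c.png",cv2.resize(a[150:350,180:400],None,fx=3,fy=3,interpolation=cv2.INTER_CUBIC))
E
```

```text
6.575 [0.50518948 0.24174224 0.12750113] [-3.14025364e+00  1.99675783e-04  1.81421030e+00] [-0.002  0.002 -0.001 -0.001  0.     0.002  0.003] [-0.09  0.63 -0.65  1.84  0.5   0.84 -0.75] [ 0.04  0.15 -2.64] [-0.023 -0.001 -0.046]
```

View pics/cap4c.png

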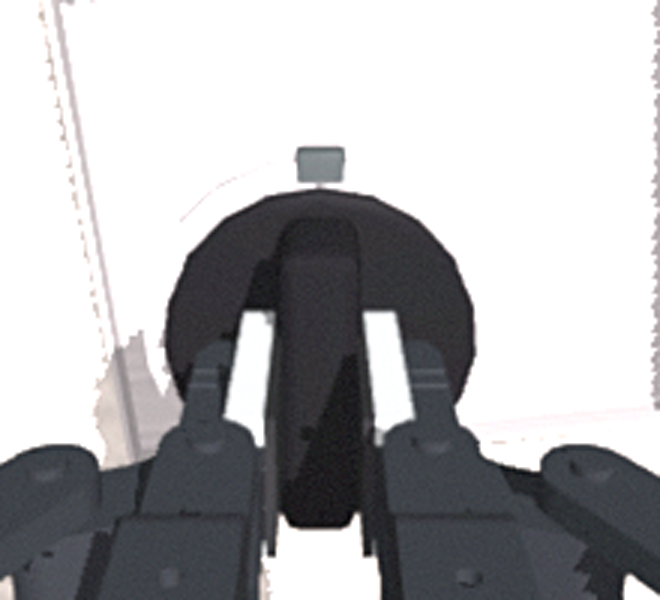

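```bash
python3 - <<'E'
import pickle
from h import *
from workcell import bot
f,T,s=pickle.load(open("cap4.pkl","rb"))
M=np.array(f["mount"])
for z in(.006,.0096,.013):
  print(atz(f,(287,205),z,M), atz(f,(180+320/3,150+500/3),z,M))
plan(bot.observe(),(.511,-.145,.36),.72,10)
# overlays of neck
def model(c,yaw,z):
    t=np.linspace(0,2*np.pi,120)
    o=np.c_[.0325*np.cos(t),.0325*np.sin(t)]
    h=np.c_[.019*np.cos(t),.019*np.sin(t)]
    sl=[];
    for sg in(1,-1):
        sl.append(sg*np.array([[.0175,-.0075],[.026,-.0075],[.026,.0075],[.0175,.0075]]))
    R=np.array([[np.cos(yaw),-np.sin(yaw)],[np.sin(yaw),np.cos(yaw)]])
    return [np.c_[p@R.T+c,np.full(len(p),z)] for p in [o,h]+sl]
def ov(f,img,T,c,yaw,z,box,k,out):
    x,y,w,h=box; im=cv2.resize(img[y:y+h,x:x+w],None,fx=k,fy=k,interpolation=cv2.INTER_CUBIC)
    for p in model(c,yaw,z):
        q=proj(f,p,T); q=((q-[x,y]+.5)*k-.5)
        cv2.polylines(im,[q.round().astype(int)],False,(0,255,0),1)
    return im
f,T,s=pickle.load(open("neck1.pkl","rb"))
A=ov(f,cv2.imread("pics/neck1.png"),T,[.555,-.105],.72,.17,(220,80,75,75),5,0)
t=bot.grab_frame("top")
B=ov(t,cv2.imread("pics/top0.png"),None,[.555,-.105],.72,.17,(305,167,50,50),7.5,0)
cv2.imwrite("pics/ov1.png",np.hstack([A,B]))
E
```

```text
[ 0.03253199 -0.00102265  0.006     ] [-0.0340892  -0.00113887  0.006     ]
[ 0.03153425 -0.00101141  0.0096    ] [-0.03669046 -0.00113042  0.0096    ]
[ 0.03059193 -0.0010008   0.013     ] [-0.03914721 -0.00112245  0.013     ]
[[[-3.77, -0.88, -2.32, 0.0, 0.0, 6.27], [-3.84, -0.46, -2.32, 0.0, 0.0, 6.27], [-3.87, -0.04, -2.32, 0.0, 0.0, 6.27], [-3.85, 0.38, -2.32, 0.0, 0.0, 6.27], [-3.79, 0.8, -2.32, 0.0, 0.0, 6.27]]]
[[[-3.68, 1.21, -2.32, 0.0, 0.0, 6.27], [-3.52, 1.6, -2.32, 0.0, 0.0, 6.27], [-3.33, 1.98, -2.32, 0.0, 0.0, 6.27], [-3.09, 2.33, -2.32, 0.0, 0.0, 6.27], [-2.82, 2.65, -2.32, 0.0, 0.0, 6.27]]]
```

View pics/ov1.png

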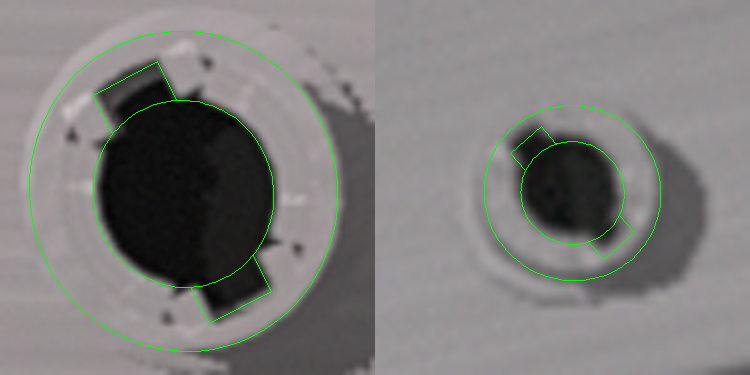

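Emit:
servo_tool(
  rows=[
    [[-3.8, -0.9, -3, 0, 0, 6.3], [-3.8, -0.5, -3, 0, 0, 6.3], [-3.9, 0, -3, 0, 0, 6.3], [-3.8, 0.4, -3, 0, 0, 6.3], [-3.8, 0.8, -3, 0, 0, 6.3]],
  ],
)

```text
clock: 7.3
position: [0.5079, 0.0473, 0.2791]
tool_rot: [-3.141, -0.0, 1.261]
force: [1.0, -0.8, -1.7]
grip_width: 0.0117
```

Emit:
servo_tool(
  rows=[
    [[-3.7, 1.2, -2, 0, 0, 6.3], [-3.5, 1.6, -2, 0, 0, 6.3], [-3.3, 2.0, -2, 0, 0, 6.3], [-3.1, 2.3, -1, 0, 0, 6.3], [-2.8, 2.7, -1, 0, 0, 6.0]],
  ],
)

```text
clock: 7.92
position: [0.5103, -0.1461, 0.3585]
tool_rot: [-3.141, 0.0, 0.716]
force: [1.2, -1.4, -1.5]
grip_width: 0.0115
```

Emit:
servo_tool(
  rows=[
    [[0, 0, 0, 0, 0, 0], [0, 0, 0, 0, 0, 0], [0, 0, 0, 0, 0, 0]],
  ],
)

```text
clock: 8.3
position: [0.5105, -0.1439, 0.358]
tool_rot: [-3.141, 0.0, 0.722]
force: [0.5, 0.2, -1.7]
grip_width: 0.0118
```

```bash
python3 snap.py neck2
```

```text
8.3 [ 0.51049534 -0.1438681   0.3580233 ] [-3.14100771e+00  1.08638771e-04  7.21821506e-01] [-0.    -0.001  0.003 -0.002  0.001  0.002  0.001] [ 0.5   0.28 -0.43  1.66  0.12  1.23 -0.8 ] [ 0.46  0.24 -1.75] [ 0.065 -0.039  0.09 ]
```

View pics/neck2.png

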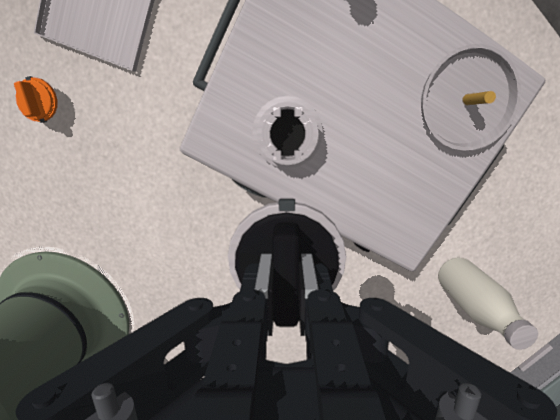

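```bash
cat >> h.py <<'E'
def model(c,yaw,z):
    t=np.linspace(0,2*np.pi,120)
    o=np.c_[.0325*np.cos(t),.0325*np.sin(t)]
    a=np.arcsin(.0075/.019); t=np.linspace(a,np.pi-a,40); u=.019*np.c_[np.cos(t),np.sin(t)]
    h=np.r_[[[.026,-.0075],[.026,.0075]],u,[[-.026,.0075],[-.026,-.0075]],-u,[[.026,-.0075]]]
    R=np.array([[np.cos(yaw),-np.sin(yaw)],[np.sin(yaw),np.cos(yaw)]])
    return [np.c_[p@R.T+c,np.full(len(p),z)] for p in [o,h]]
def ov(f,img,T,c,yaw,z,box,k):
    x,y,w,h=box; im=cv2.resize(img[y:y+h,x:x+w],None,fx=k,fy=k,interpolation=cv2.INTER_CUBIC)
    for p in model(c,yaw,z):
        q=proj(f,p,T); q=((q-[x,y]+.5)*k-.5)
        cv2.polylines(im,[q.round().astype(int)],False,(0,255,0),1)
    return im
E
python3 - <<'E'
import pickle
from h import *
f,T,s=pickle.load(open("neck2.pkl","rb"))
print(atz(f,(287.5,132.5),.17,T))
im=cv2.imread("pics/neck2.png")
cv2.imwrite("pics/ov2.png",np.hstack([ov(f,im,T,[.555,-.105],.72,.17,(250,92,75,75),5),ov(f,im,T,[.555,-.107],.72,.17,(250,92,75,75),5)]))
E
```

```text
[ 0.55659828 -0.10503453  0.17      ]
```

View pics/ov2.png

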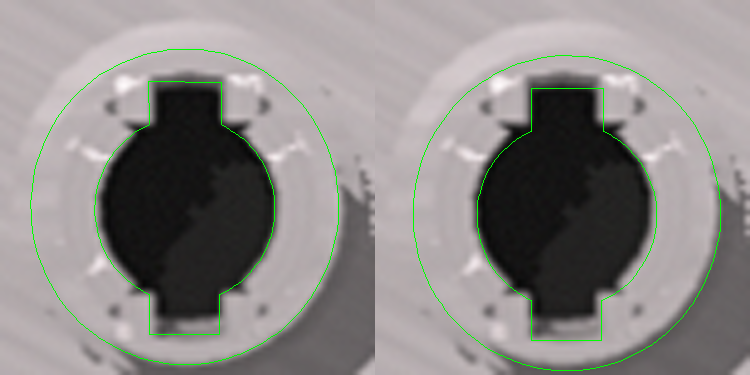

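Emit:
servo_tool(
  rows=[
    [[2, 0.1, 2, 0, 0, 0], [2, 0, 3, 0, 0, 0], [1.5, 0, 3, 0, 0, 0], [0.5, 0, 3, 0, 0, 0], [0, 0, 2.3, 0, 0, 0]],
  ],
)

```text
clock: 8.98
position: [0.5562, -0.1049, 0.2239]
tool_rot: [-3.141, 0.0, 0.722]
force: [-0.3, -0.7, -1.6]
grip_width: 0.0114
```

Emit:
servo_tool(
  rows=[
    [[0, 0, 0, 0, 0, 0], [0, 0, 0, 0, 0, 0], [0, 0, 0, 0, 0, 0]],
  ],
)

```text
clock: 9.35
position: [0.5567, -0.1061, 0.2264]
tool_rot: [3.14, -0.001, 0.72]
force: [0.1, 0.4, -1.6]
grip_width: 0.0117
```

```bash
python3 snap.py neck3; python3 - <<'E'
from workcell import bot
from h import *
s=bot.observe();e=np.array([.5565,-.1053,.2])-s["position"];print((tcp(s)[:3,:3].T@e*1000).round(2))
f=bot.grab_frame("scene");g=bot.grab_frame("top")
c=lambda im,x,y,w,h,s:cv2.resize(im[y:y+h,x:x+w,::-1],None,fx=s,fy=s,interpolation=cv2.INTER_CUBIC)
cv2.imwrite("pics/n3.png",np.hstack([c(f["image"],215,165,80,80,5),c(g["image"],290,150,80,80,5)]))
E
```

```text
9.35 [ 0.55672296 -0.10613038  0.22640906] [ 3.14031367e+00 -9.65392779e-04  7.19774244e-01] [-0.001  0.002  0.001  0.003  0.003 -0.002 -0.   ] [ 0.39  0.46 -0.42  1.75  0.22  0.98 -0.97] [ 0.14  0.36 -1.6 ] [-0.014  0.016 -0.04 ]
[ 0.45 -0.78 26.26]
```

View pics/neck3.png

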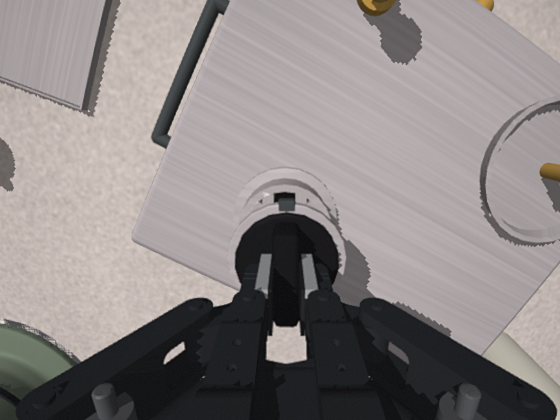

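View pics/n3.png

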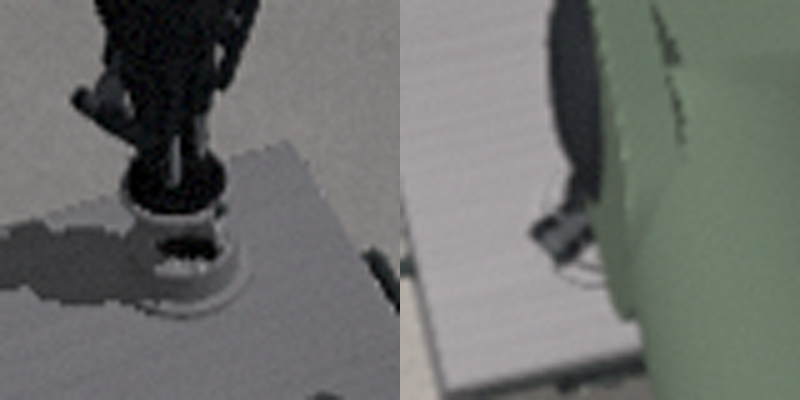

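Emit:
servo_tool(
  rows=[
    [[0, -0.1, 0.6, 0, 0, 0], [0, 0, 0.6, 0, 0, 0], [0, 0, 0.4, 0, 0, 0], [0, 0, 0.2, 0, 0, 0], [0, 0, 0, 0, 0, 0]],
  ],
)

```text
clock: 10.12
position: [0.5556, -0.1054, 0.2071]
tool_rot: [-3.141, 0.0, 0.72]
force: [0.6, 0.2, -1.2]
grip_width: 0.0113
```

Emit:
servo_tool(
  rows=[
    [[0, 0, 0.2, 0, 0, 0], [0, 0, 0.2, 0, 0, 0], [0, 0, 0.1, 0, 0, 0], [0, 0, 0, 0, 0, 0]],
  ],
)

```text
clock: 10.62
position: [0.5556, -0.1054, 0.2023]
tool_rot: [-3.142, 0.0, 0.72]
force: [0.0, 0.3, -1.9]
grip_width: 0.0118
```

Emit:
servo_tool(
  rows=[
    [[0, 0, 0.2, 0, 0, 0], [0, 0, 0.2, 0, 0, 0], [0, 0, 0, 0, 0, 0]],
  ],
)

```text
clock: 11.0
position: [0.5555, -0.1053, 0.1981]
tool_rot: [-3.141, 0.0, 0.72]
force: [0.1, -0.7, -2.1]
grip_width: 0.0115
```

Emit:
servo_tool(
  rows=[
    [[0, 0, 0.2, 0, 0, 0], [0, 0, 0.1, 0, 0, 0], [0, 0, 0, 0, 0, 0]],
  ],
)

```text
clock: 11.38
position: [0.5556, -0.1053, 0.1952]
tool_rot: [-3.141, 0.0, 0.72]
force: [0.5, -0.3, -1.5]
grip_width: 0.0116
```

Emit:
servo_tool(
  rows=[
    [[0, 0, 0.2, 0, 0, 0], [0, 0, 0.2, 0, 0, 0], [0, 0, 0, 0, 0, 0]],
  ],
)

```text
clock: 11.75
position: [0.5555, -0.1053, 0.1911]
tool_rot: [-3.141, 0.0, 0.72]
force: [0.9, -0.1, -1.9]
grip_width: 0.012
```

Emit:
servo_tool(
  rows=[
    [[0, 0, 0.2, 0, 0, 0], [0, 0, 0.1, 0, 0, 0], [0, 0, 0, 0, 0, 0]],
  ],
)

```text
clock: 12.12
position: [0.5556, -0.1053, 0.1882]
tool_rot: [-3.141, 0.0, 0.72]
force: [-1.3, 0.4, -1.5]
grip_width: 0.0119
```

```bash
python3 snap.py neck4; python3 - <<'E'
from workcell import bot
from h import *
f=bot.grab_frame("scene")
c=lambda im,x,y,w,h,s:cv2.resize(im[y:y+h,x:x+w,::-1],None,fx=s,fy=s,interpolation=cv2.INTER_CUBIC)
w=cv2.imread("pics/neck4.png")
cv2.imwrite("pics/n4.png",np.hstack([c(f["image"],215,165,80,80,5),c(w[:,:,::-1],220,150,130,133,3)[:400]]))
E
```

```text
12.125 [ 0.55557829 -0.10534763  0.18822032] [-3.14145090e+00  5.32182961e-05  7.19724053e-01] [-0.    -0.004  0.002 -0.003 -0.002  0.002 -0.   ] [ 0.38  0.5  -0.41  1.79  0.25  0.9  -0.99] [-1.25  0.42 -1.54] [-0.008 -0.021  0.054]Traceback (most recent call last):
  File "<stdin>", line 6, in <module>
    return _nx.concatenate(arrs, 1, dtype=dtype, casting=casting)
           ~~~~~~~~~~~~~~~^^^^^^^^^^^^^^^^^^^^^^^^^^^^^^^^^^^^^^^
ValueError: all the input array dimensions except for the concatenation axis must match exactly, but along dimension 0, the array at index 0 has size 400 and the array at index 1 has size 399
```

View pics/neck4.png

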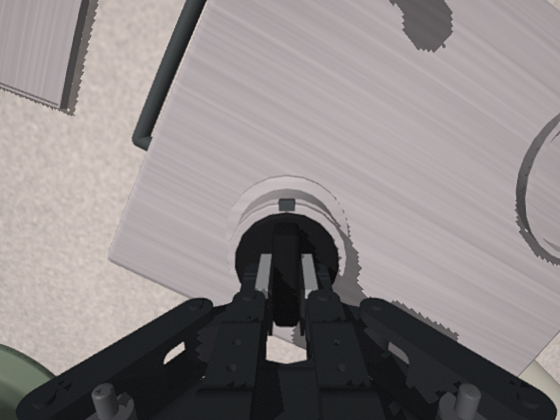

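Emit:
servo_tool(
  rows=[
    [[0, 0, 0.1, 0, 0, 0], [0, 0, 0.1, 0, 0, 0], [0, 0, 0, 0, 0, 0]],
  ],
)

```text
clock: 12.6
position: [0.5558, -0.1054, 0.1866]
tool_rot: [3.141, -0.0, 0.72]
force: [-1.6, -0.2, 5.0]
grip_width: 0.0113
```

Emit:
servo_tool(
  rows=[
    [[0, 0, 0.1, 0, 0, 0], [0, 0, 0, 0, 0, 0]],
  ],
)

```text
clock: 12.85
position: [0.5559, -0.1055, 0.1865]
tool_rot: [3.141, -0.0, 0.719]
force: [-6.4, -0.5, 19.1]
grip_width: 0.0115
```

Emit:
servo_tool(
  rows=[
    [[0, 0, -0.1, 0, 0, 0], [0, 0, 0, 0, 0, 0]],
  ],
  squeeze=80,
)

```text
clock: 13.1
position: [0.5558, -0.1054, 0.1867]
tool_rot: [3.141, -0.0, 0.72]
force: [-2.5, -1.2, 7.9]
grip_width: 0.0108
```

```bash
cat > m.py <<'E'
from workcell import bot
s=bot.observe();print(s["clock"],s["position"].round(4),"yaw",s["tool_rot"].round(4),"F",s["force"].round(1),"M",s["moment"].round(3),"t7",s["joint_efforts"][6].round(3),"q7",s["qpos"][6].round(3),s["qd"][6].round(3),s["grip_width"].round(4))
E
python3 m.py; python3 - <<'E'
from workcell import bot
from h import *
f=bot.grab_frame("scene")
c=lambda im,x,y,w,h,s:cv2.resize(im[y:y+h,x:x+w,::-1],None,fx=s,fy=s,interpolation=cv2.INTER_CUBIC)
cv2.imwrite("pics/n4.png",c(f["image"],215,165,80,80,6))
E
```

```text
Traceback (most recent call last):
  File "m.py", line 2, in <module>
    s=bot.observe();print(s["clock"],s["position"].round(4),"yaw",s["tool_rot"].round(4),"F",s["force"].round(1),"M",s["moment"].round(3),"t7",s["joint_efforts"][6].round(3),"q7",s["qpos"][6].round(3),s["qd"][6].round(3),s["grip_width"].round(4))
                                                                                                                                                                                                                             ^^^^^^^^^^^^^^^^^^^^^
AttributeError: 'float' object has no attribute 'round'
```

View pics/n4.png

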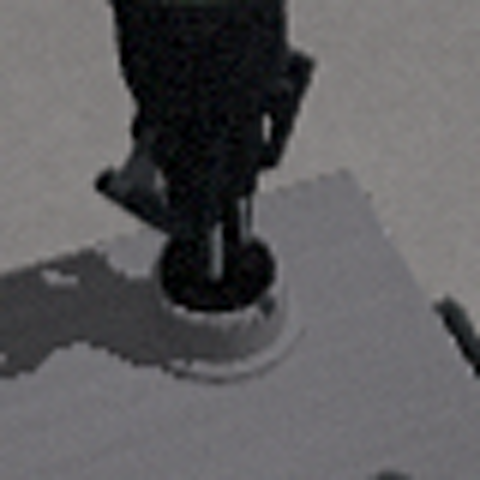

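Seated visually (cap rim flush on the neck at about crop (220,300)). Now turn clockwise in small steps.

```bash
sed -i 's/s\["grip_width"\].round(4)/round(s["grip_width"],4)/' m.py; python3 m.py
```

```text
13.15 [ 0.5558 -0.1055  0.1867] yaw [ 3.1411e+00 -3.0000e-04  7.1960e-01] F [-2.5 -0.4  8.9] M [0.067 0.657 0.022] t7 -0.013 q7 -0.991 0.001 0.0109
```

Emit:
servo_tool(
  rows=[
    [[0, 0, 0, 0, 0, 3], [0, 0, 0, 0, 0, 3], [0, 0, 0, 0, 0, 0]],
  ],
)

```text
clock: 13.52
position: [0.5557, -0.1056, 0.1867]
tool_rot: [3.141, 0.0, 0.614]
force: [-2.9, -1.2, 8.8]
grip_width: 0.0109
```

```bash
python3 m.py
```

```text
13.525 [ 0.5557 -0.1056  0.1867] yaw [3.141  0.     0.6141] F [-2.9 -1.2  8.8] M [-0.084  0.836  0.056] t7 -0.714 q7 -1.083 0.02 0.0109
```

Emit:
servo_tool(
  rows=[
    [[0, 0, -0.05, 0, 0, 4], [0, 0, 0, 0, 0, 4], [0, 0, 0, 0, 0, 3]],
  ],
)

```text
clock: 13.9
position: [0.5555, -0.1055, 0.1868]
tool_rot: [3.141, 0.0, 0.421]
force: [-1.7, -1.2, 4.3]
grip_width: 0.011
```

```bash
python3 m.py
```

```text
13.9 [ 0.5555 -0.1055  0.1868] yaw [3.1414e+00 2.0000e-04 4.2100e-01] F [-1.7 -1.2  4.3] M [-0.057  0.504  0.17 ] t7 0.863 q7 -1.25 -0.354 0.011
```

Emit:
servo_tool(
  rows=[
    [[0, 0, 0, 0, 0, 2], [0, 0, 0, 0, 0, 2]],
  ],
)

```text
clock: 14.15
position: [0.5555, -0.1054, 0.1868]
tool_rot: [-3.142, 0.0, 0.352]
force: [-4.4, 0.0, 4.5]
grip_width: 0.0108
```

```bash
python3 m.py
```

```text
14.15 [ 0.5555 -0.1054  0.1868] yaw [-3.1416e+00  3.0000e-04  3.5180e-01] F [-4.4  0.   4.5] M [-0.053  0.843  0.141] t7 0.69 q7 -1.31 -0.245 0.0108
```

Emit:
servo_tool(
  rows=[
    [[0, 0, 0, 0, 0, 1.5], [0, 0, 0, 0, 0, 1.5]],
  ],
)

```text
clock: 14.4
position: [0.5555, -0.1053, 0.1868]
tool_rot: [-3.141, 0.0, 0.299]
force: [-4.3, -0.3, 4.7]
grip_width: 0.0107
```

```bash
python3 m.py
```

```text
14.4 [ 0.5555 -0.1053  0.1868] yaw [-3.1414e+00  2.0000e-04  2.9950e-01] F [-4.3 -0.3  4.7] M [0.092 0.971 0.137] t7 0.48 q7 -1.355 -0.183 0.0107
```

Emit:
servo_tool(
  rows=[
    [[0, 0, 0, 0, 0, 1.5], [0, 0, 0, 0, 0, 1.5]],
  ],
)

```text
clock: 14.65
position: [0.5556, -0.1053, 0.1868]
tool_rot: [-3.141, 0.0, 0.247]
force: [-4.3, -0.4, 4.7]
grip_width: 0.0106
```

```bash
python3 m.py
```

```text
14.65 [ 0.5556 -0.1053  0.1868] yaw [-3.1415  0.      0.2469] F [-4.3 -0.4  4.7] M [0.141 0.9   0.102] t7 0.492 q7 -1.401 -0.182 0.0106
```

Emit:
servo_tool(
  rows=[
    [[0, 0, 0, 0, 0, 1.5], [0, 0, 0, 0, 0, 1.5]],
  ],
)

```text
clock: 14.9
position: [0.5556, -0.1053, 0.1868]
tool_rot: [-3.142, -0.0, 0.195]
force: [-2.3, 0.6, 3.5]
grip_width: 0.0109
```

```bash
python3 m.py
```

```text
14.9 [ 0.5556 -0.1053  0.1868] yaw [-3.1415 -0.      0.1945] F [-2.3  0.6  3.5] M [0.237 0.816 0.096] t7 0.493 q7 -1.446 -0.179 0.0109
```

Emit:
servo_tool(
  rows=[
    [[0, 0, 0, 0, 0, 1.5], [0, 0, 0, 0, 0, 1.5]],
  ],
)

```text
clock: 15.15
position: [0.5557, -0.1053, 0.1868]
tool_rot: [-3.142, -0.0, 0.142]
force: [-2.2, 0.8, 4.0]
grip_width: 0.0108
```

```bash
python3 m.py
```

```text
15.15 [ 0.5557 -0.1053  0.1868] yaw [-3.1415 -0.      0.1421] F [-2.2  0.8  4. ] M [0.224 0.748 0.127] t7 0.495 q7 -1.492 -0.18 0.0108
```

Emit:
servo_tool(
  rows=[
    [[0, 0, 0, 0, 0, 1.5], [0, 0, 0, 0, 0, 1.5]],
  ],
)

```text
clock: 15.4
position: [0.5556, -0.1053, 0.1868]
tool_rot: [-3.142, -0.0, 0.09]
force: [-3.3, 1.5, 3.7]
grip_width: 0.0108
```

```bash
python3 m.py
```

```text
15.4 [ 0.5556 -0.1053  0.1868] yaw [-3.1415 -0.      0.0897] F [-3.3  1.5  3.7] M [0.268 0.699 0.012] t7 0.497 q7 -1.537 -0.18 0.0108
```

Emit:
servo_tool(
  rows=[
    [[0, 0, 0, 0, 0, 1.5], [0, 0, 0, 0, 0, 1.5]],
  ],
)

```text
clock: 15.65
position: [0.5556, -0.1053, 0.1868]
tool_rot: [-3.142, 0.0, 0.037]
force: [-2.9, -0.1, 4.1]
grip_width: 0.0107
```

```bash
python3 m.py
```

```text
15.65 [ 0.5556 -0.1053  0.1868] yaw [-3.1416  0.      0.0373] F [-2.9 -0.1  4.1] M [0.279 0.734 0.109] t7 0.497 q7 -1.583 -0.179 0.0107
```

Emit:
servo_tool(
  rows=[
    [[0, 0, 0, 0, 0, 1.5], [0, 0, 0, 0, 0, 1.5]],
  ],
)

```text
clock: 15.9
position: [0.5557, -0.1052, 0.1868]
tool_rot: [-3.141, -0.0, -0.015]
force: [-2.0, 2.1, 3.4]
grip_width: 0.0112
```

```bash
python3 m.py
```

```text
15.9 [ 0.5557 -0.1052  0.1868] yaw [-3.1413e+00 -1.0000e-04 -1.4900e-02] F [-2.   2.1  3.4] M [0.766 0.481 0.134] t7 0.451 q7 -1.628 -0.179 0.0112
```

Emit:
servo_tool(
  rows=[
    [[0, 0, 0, 0, 0, 1.5], [0, 0, 0, 0, 0, 1.5]],
  ],
)

```text
clock: 16.15
position: [0.5558, -0.1046, 0.1867]
tool_rot: [-3.141, -0.0, -0.067]
force: [-0.7, 7.1, 1.2]
grip_width: 0.0107
```

```bash
python3 m.py
```

```text
16.15 [ 0.5558 -0.1046  0.1867] yaw [-3.1407e+00 -2.0000e-04 -6.6700e-02] F [-0.7  7.1  1.2] M [1.775 0.233 0.228] t7 0.402 q7 -1.673 -0.18 0.0107
```

Emit:
servo_tool(
  rows=[
    [[0, 0, 0, 0, 0, 1.5], [0, 0, 0, 0, 0, 1.5]],
  ],
)

```text
clock: 16.4
position: [0.5559, -0.1045, 0.1868]
tool_rot: [-3.141, -0.0, -0.119]
force: [-1.6, 6.6, 2.3]
grip_width: 0.0108
```

```bash
python3 m.py
```

```text
16.4 [ 0.5559 -0.1045  0.1868] yaw [-3.1407e+00 -2.0000e-04 -1.1870e-01] F [-1.6  6.6  2.3] M [1.544 0.233 0.451] t7 0.198 q7 -1.718 -0.181 0.0108
```

Emit:
servo_tool(
  rows=[
    [[0, 0, 0, 0, 0, 1.5]],
  ],
)

```text
clock: 16.52
position: [0.5559, -0.1045, 0.1868]
tool_rot: [-3.141, -0.0, -0.145]
force: [-0.3, 6.4, 1.0]
grip_width: 0.0112
```

```bash
python3 m.py
```

```text
16.525 [ 0.5559 -0.1045  0.1868] yaw [-3.1407e+00 -3.0000e-04 -1.4480e-01] F [-0.3  6.4  1. ] M [1.473 0.089 0.125] t7 0.252 q7 -1.741 -0.183 0.0112
```

Emit:
servo_tool(
  rows=[
    [[0, 0, 0, 0, 0, 1.5]],
  ],
)

```text
clock: 16.65
position: [0.556, -0.1051, 0.1868]
tool_rot: [-3.141, -0.001, -0.172]
force: [1.2, 4.0, 0.7]
grip_width: 0.0108
```

```bash
python3 m.py
```

```text
16.65 [ 0.556  -0.1051  0.1868] yaw [-3.1412e+00 -7.0000e-04 -1.7190e-01] F [1.2 4.  0.7] M [ 1.113 -0.21   0.049] t7 0.555 q7 -1.764 -0.18 0.0108
```

```bash
python3 snap.py turn1; python3 - <<'E'
from h import *
o=[]
for n in("neck4","turn1"):
    a=cv2.imread(f"pics/{n}.png");a=np.clip(a.astype(float)*1.7,0,255).astype(np.uint8)
    o.append(cv2.resize(a[170:340,220:350],None,fx=3,fy=3,interpolation=cv2.INTER_CUBIC))
cv2.imwrite("pics/turn1c.png",np.hstack(o))
E
```

```text
16.65 [ 0.55601739 -0.10509888  0.18683707] [-3.14119502e+00 -7.07850428e-04 -1.71880569e-01] [-0.038 -0.004  0.049  0.002 -0.033 -0.004 -0.18 ] [ 0.22  0.48 -0.19  1.8   0.11  0.87 -1.76] [1.17 3.99 0.67] [ 1.113 -0.21   0.049]
```

View pics/turn1c.png

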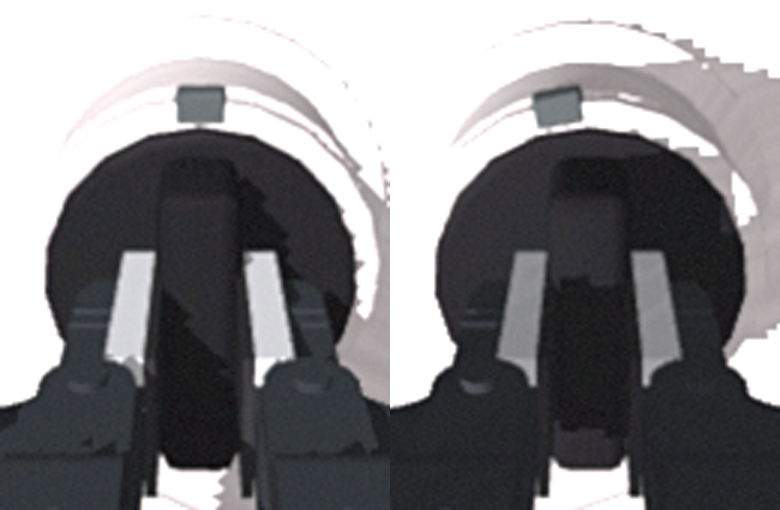

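Emit:
servo_tool(
  rows=[
    [[0, 0, 0, 0, 0, 0], [0, 0, 0, 0, 0, 0], [0, 0, 0, 0, 0, 0]],
  ],
  grip=-0.2,
)

```text
clock: 17.08
position: [0.5556, -0.1056, 0.1868]
tool_rot: [3.141, 0.0, -0.171]
force: [-0.9, 0.1, 0.5]
grip_width: 0.0339
```

```bash
python3 m.py; python3 snap.py rel; 
```

```text
17.075 [ 0.5556 -0.1056  0.1868] yaw [ 3.1414  0.     -0.1705] F [-0.9  0.1  0.5] M [ 0.009 -0.016 -0.005] t7 0.004 q7 -1.762 -0.001 0.0339
17.075 [ 0.55556632 -0.10564581  0.18676912] [ 3.14137398e+00  2.91604952e-05 -1.70515746e-01] [ 0.     0.001 -0.001 -0.    -0.004 -0.    -0.001] [ 0.22  0.48 -0.19  1.8   0.11  0.87 -1.76] [-0.94  0.06  0.48] [ 0.009 -0.016 -0.005]
```

View pics/rel.png

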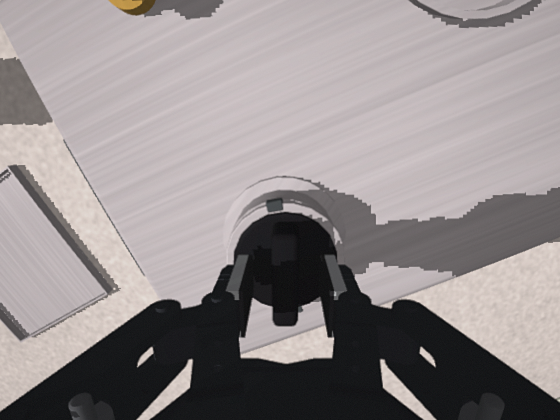

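Released: the bar stays at column 285, the rim mark at (274,205), so the slip offset is preserved. Retreat straight up and check.

Emit:
servo_tool(
  rows=[
    [[0, 0, -1, 0, 0, 0], [0, 0, -2, 0, 0, 0], [0, 0, -4, 0, 0, 0], [0, 0, -5, 0, 0, 0], [-3, 0, -3, 0, 0, 0]],
  ],
)

```text
clock: 17.75
position: [0.5269, -0.1003, 0.3394]
tool_rot: [-3.141, -0.003, -0.17]
force: [0.4, -0.3, 0.5]
grip_width: 0.0342
```

Emit:
servo_tool(
  rows=[
    [[-4, 0, 0, 0, 0, 0], [0, 0, 0, 0, 0, 0], [0, 0, 0, 0, 0, 0]],
  ],
)

```text
clock: 18.12
position: [0.487, -0.0936, 0.3374]
tool_rot: [3.142, -0.001, -0.17]
force: [0.3, 0.6, -0.8]
grip_width: 0.0341
```

```bash
python3 snap.py fin; python3 - <<'E'
from workcell import bot
from h import *
import pickle
f=bot.grab_frame("scene");cv2.imwrite("pics/fin_s.png",f["image"][:,:,::-1])
f,T,s=pickle.load(open("fin.pkl","rb"))
p=proj(f,[[.5557,-.1055,.19]],T)[0];print(p)
x,y=int(p[0])-45,max(0,int(p[1])-45)
a=np.clip(cv2.imread("pics/fin.png").astype(float)*1.7,0,255).astype(np.uint8)
cv2.imwrite("pics/finc.png",cv2.resize(a[y:y+90,x:x+90],None,fx=6,fy=6,interpolation=cv2.INTER_CUBIC))
E
```

```text
18.125 [ 0.48703159 -0.09357625  0.33741779] [ 3.14157175e+00 -1.02336402e-03 -1.70321499e-01] [-0.002  0.024  0.002 -0.01   0.001 -0.002 -0.   ] [ 0.24  0.21 -0.21  1.78  0.05  1.15 -1.72] [ 0.32  0.65 -0.8 ] [-0.024  0.022 -0.032]
[284.78911885 124.39008859]
```

View pics/finc.png

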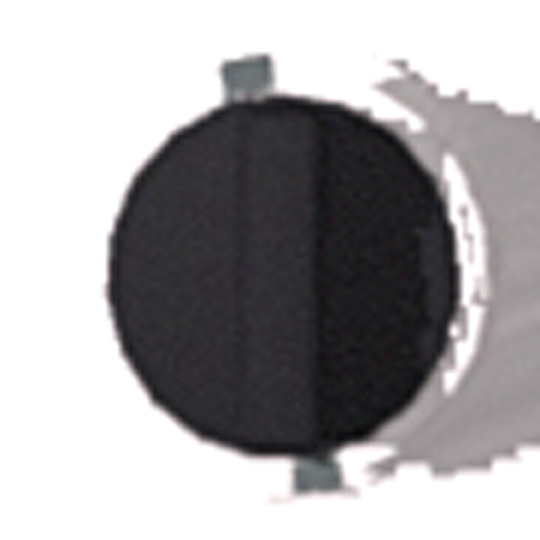

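View pics/fin_s.png

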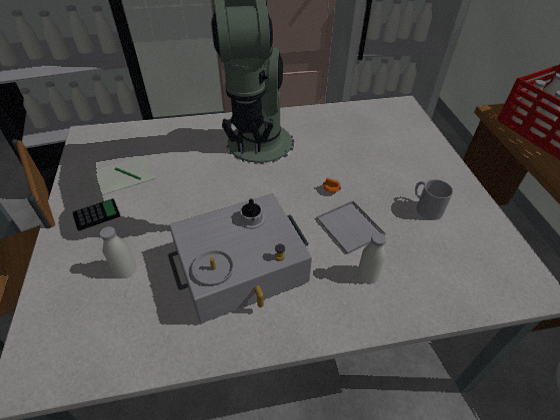

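```bash
python3 -c "
from workcell import bot
print(bot.job_done())"
```

```text
the job is handed in; nothing more can be done
None
```

The filler cap is closed in the steamer's neck after one ratchet click, and I handed the job in at about 18 s of the 72 s allowed.

- **Grasp and seating:** I took the black cap from the steel tray by its grip bar and lowered it with its tabs in line with the slots. It went down without resistance to the expected seating height. Contact force peaked at about 19 N as it bottomed, then I eased off.
- **Turn:** I turned clockwise in small steps. The torque rose from about 0.1 to 0.45 N m some 0.84 rad past the slots. It then fell to 0.05 N m, and I stopped and let go.
- **Last checks:**
  - In the wrist picture the bar stands 0.177 rad clockwise of the rim marks. That is one 0.17 rad click.
  - The cap sits level on the neck.
  - The bottles, the jug and the orange look-alike appear where they were.
  - The robot is clear of everything.
- **What disagreed:**
  - The top and wrist cameras differed by about 2 mm on where the neck is. I used the wrist camera.
  - The torque just before the click read 0.45 N m instead of 0.3 N m. Running friction of about 0.1 N m plus sensor noise could account for that.
  - There was a side force of up to about 7 N near the stop.

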